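# Open out the folding teapot trivet

## Task

Get the folding trivet ready for the two teapots: with the fingertips, slide the upside-down red cup along the stone until it is fully clear of the place where the hinged leaf will land, then push the half-raised leaf up and over its spine and gently press it down until it lies flat on the stone on the other side, cork face up. Only push and press: do not pinch, lift or tip the cup, do not slam or force the leaf or let it touch the cup, and leave everything else where it stands.

Things in the scene. Friction and masses are not known exactly. Their poses are not given: they have to be found in the camera images.
- trivet: fixed base of the folding trivet: dark wood and cork board, 170 mm along x (the spine), 150 mm along y, 12 mm high. Origin: on the stone under the middle of the spine (hinge line, parallel to x, 12 mm up). The board lies at y 0 to 150 mm; on the -y side is bare stone where the leaf will land, covering x -85 to 85, y 0 to -150 mm
- leaf (a joint): leaf angle, rad: 0 shut on the base, pi/2 upright, pi flat on the stone at the -y side (stop). Starts raised 0.35 to 1.05; the stiff hinge (about 0.2 N m) holds any angle, 1 to 3 N at the free edge move it. Wood, 170 mm along the spine, 150 mm spine to free edge, 11 mm thick, 150 g. Cork inner face holds the hinge axis and ends on top, 12 mm above the stone; outer face has a blue tile
- leaf_edge (a point): middle of the leaf's free edge, on its cork face, 150 mm from the hinge axis
- cup: red plastic cup standing upside down on the stone in the place where the leaf will land: 76 mm across at the rim (on the stone), 62 mm across near the top, 64 mm high, about 90 g, sliding freely. Origin: centre of the rim circle, on the stone; z is up
- teapot_amber: amber glass teapot with steel lid, 124 mm across, 138 mm high, handle to its +y and spout to its -y, each to about 100 mm from the centre. Origin: centre of its underside. Leave alone
- teapot_green: green glass teapot, same shape and size as the other. Origin: centre of its underside. Leave alone
- tin: steel tin with closed twist cap, 82 mm across, 111 mm high. Origin: centre of its underside. Leave alone
- spoon_box: wooden spoon box with sliding cover, 240 mm (x) by 90 mm (y) by 62 mm high. Origin: centre of its underside. Leave alone
- tea_glass: small tea glass, 54 mm across at the rim, 75 mm high, standing near the landing place at the far (+x) side. Origin: centre of its underside. Leave alone
- sugar_bowl: blue ceramic sugar bowl, 90 mm across, 55 mm high. Origin: centre of its underside. Leave alone
Mind the look-alikes: they are no part of the job. Several things look just like the cup: the one meant starts farthest to the robot's right. Leave any purple look-alike of the trivet alone.

How it is judged:
By the outcome, as a careful person would: the job done as asked, in the order asked, and still so for the second after the job is handed in, with the robot touching nothing.
It also fails if it takes over 59 s, if anything falls off the work surface, if the arm or the gripper's body presses on something with over 40 N, if the wrist force passes 120 N, or if a joint passes its speed limit or range.

## Robot

A 6-joint arm with a two-finger parallel gripper is mounted at the origin on the work surface. World frame = base frame: x ahead of the robot, y to its left, z up, the work surface at z = 0. Lengths are in m, angles in degrees, forces in N, time in s.
With the tool pointing down it reaches from about 0.325 to 0.9 m from the base axis. Payload 6.1 kg.
Tool frame: the origin (TCP) lies midway between the tips of the shut fingers; the grasp point (between the pads) lies pinch_z behind it (pinch_z is the distance from the TCP to the grasp point, in m); x points along the fingers, y is the direction in which the jaws open and shut, and the axes are right-handed (so a half turn about x gives the same grasp; the last joint's range is limited). The gripper opens to 85 mm and grips with 20 to 120 N. Pads are 22 mm wide; open, the fingers measure 114 mm over their backs; the gripper's body (76 mm by 85 mm) begins 54 mm behind the grasp point. The pads swing forward as they close: fully open they stand 13 mm farther back than shut.
Start: joints at [-82.97, 12.628, 87.462, -0, 79.91, -7.225], TCP at [0.154, -0.606, 0.231] pointing down, gripper open.
Joint ranges: [-170.65, 170.65], [-52.31, 119.04], [5.05, 147.46], [-71.25, 251.25], [11.57, 151.72], [-153.62, 153.62]. Speed limits (degrees/s): [147.25, 147.25, 172.46, 180, 180, 180].

## Interface

Orientations are given as a 3x3 rotation matrix whose columns are the frame's x, y, z axes.
In Python, from rig import * gives the robot as it stands. Calls block until the motion is done:
- movep(position, orientation): joint-space move of the TCP to a pose.
- movel(position, rot=None, rate=0.15, contact_N=None): straight line of the TCP; rot=None keeps the orientation; rate is the mean speed in m/s. With contact_N (N) it stops when the force on the tool has changed by that much, and returns True; else False.
- move_joints(angles): joint-space move.
- gripper_to(opening, effort=None): finger opening in m; effort is the grip in N (None keeps the last); returns when the fingers have stopped.
- hold(seconds).
- ik(position, orientation): joint angles nearest the present ones, or None.
- capture(name): name is "side" or "top"; returns the picture (384x512x3 uint8, blue, green, red); there is no depth.
- camera_info(name): a dict with "intrinsics" (3x3 intrinsics, pixels), "distortion" ([k1, k2, p1, p2, k3] as OpenCV has them; the pictures are not rectified), "R" (3x3) and "t" (3): a world point X has camera coordinates R X + t. Camera axes: x right, y down, z forward; pixel columns grow to the right and rows downward; lengths in m; the calibration is good to about 2 mm. A picture is of the moment at which its call begins. camera_info takes no time and is no camera call.
A pose or a line that the arm cannot do raises IKError and nothing moves.
- job_done(): hands the job in, once; it reports no verdict.
Readings, each from a call of its own:
- current_t(): time.
- current_joints(): joint angles.
- current_dq(): joint speeds.
- current_tau(): joint torques, N m.
- current_tcp_pos(): TCP position.
- current_orientation(): TCP orientation.
- current_force(): force on the tool from outside, world axes, zero at the start.
- current_wrist_torque(): the same for the moment, N m.
- current_grip_width(): finger opening in m.
Only numpy, scipy, OpenCV 4.12 (cv2) and the standard library are available. Lean on these libraries where they do the work, as an engineer would, in place of code of your own. Each camera call takes 0.05 s, during which the arm holds its last target.

## Working session

There is one attempt and no reset: what is moved stays moved. The work goes in short steps, each a Python script; the robot and the scene stay as the last script left them, time stands still between calls to the robot, and variables do not carry over. Pictures are saved under pics/ and viewed, and the job is handed in when it is done.

```bash
ls; mkdir -p pics; python3 - <<'E'
from rig import *
import cv2
for n in("side","top"):
    cv2.imwrite(f"pics/{n}0.png",capture(n)); c=camera_info(n); print(n,c)
print(current_t())
E
```

```text
pics
side {'intrinsics': array([[350.43201684,   0.        , 256.14642667],
       [  0.        , 350.43201684, 193.49642242],
       [  0.        ,   0.        ,   1.        ]]), 'distortion': array([-0.08766681,  0.        ,  0.        ,  0.        ,  0.        ]), 'R': array([[-0.77374354, -0.63345747, -0.00725073],
       [-0.46235221,  0.57249556, -0.67711097],
       [ 0.43307201, -0.52055784, -0.7358452 ]]), 't': array([0.36638759, 0.23409503, 1.11013353])}
top {'intrinsics': array([[421.63467249,   0.        , 254.93576859],
       [  0.        , 421.63467249, 185.51589071],
       [  0.        ,   0.        ,   1.        ]]), 'distortion': array([0.04034302, 0.        , 0.        , 0.        , 0.        ]), 'R': array([[-0.0099757 , -0.99988462, -0.01145553],
       [-0.98864871,  0.01157982, -0.14979864],
       [ 0.14991401,  0.00983115, -0.98865016]]), 't': array([0.0115159 , 0.4528022 , 1.59389919])}
0.1
```

View pics/side0.png

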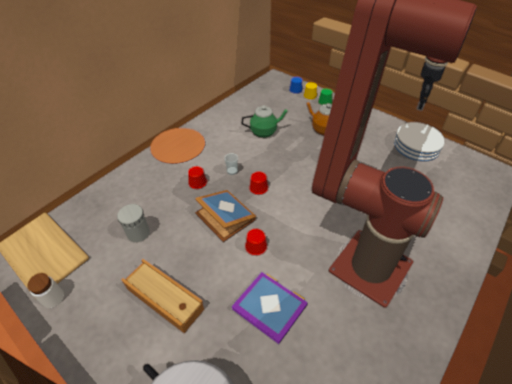

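View pics/top0.png

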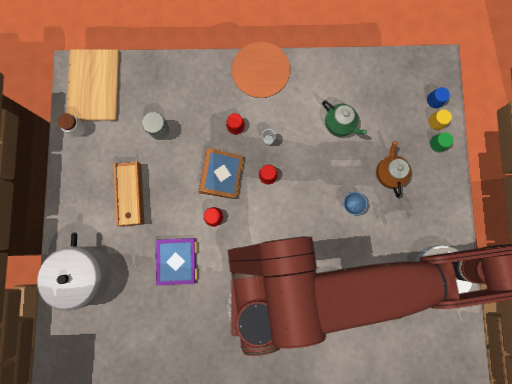

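The top view has up = +x and left = +y. The trivet is at about (222,173). The red cup farthest to the right is at (268,174), the tea glass at (268,137), and decoy cups at (235,124) and (213,216). Next I'll zoom in.

```bash
cat > h.py <<'E'
import numpy as np, cv2
from rig import camera_info
def ray(n,uv):
    c=camera_info(n); p=cv2.undistortPoints(np.array([[uv]],float),c["intrinsics"],c["distortion"])[0,0]
    R=np.array(c["R"]);t=np.array(c["t"]); return -R.T@t, R.T@np.array([p[0],p[1],1])
def onz(n,uv,z):
    o,d=ray(n,uv); return o+d*(z-o[2])/d[2]
def proj(n,X):
    c=camera_info(n); return cv2.projectPoints(np.array(X,float).reshape(-1,1,3),cv2.Rodrigues(np.array(c["R"]))[0],np.array(c["t"]),c["intrinsics"],c["distortion"])[0][:,0]
def two(a,b):
    o1,d1=ray("side",a);o2,d2=ray("top",b)
    s=np.linalg.lstsq(np.c_[d1,-d2],o2-o1,rcond=None)[0]
    p,q=o1+d1*s[0],o2+d2*s[1]; return (p+q)/2,np.linalg.norm(p-q)
E
python3 - <<'E'
import cv2
a=cv2.imread("pics/top0.png")[105:235,160:310]; cv2.imwrite("pics/topz.png",cv2.resize(a,None,fx=4.6,fy=4.6,interpolation=cv2.INTER_CUBIC))
a=cv2.imread("pics/side0.png")[145:265,170:300]; cv2.imwrite("pics/sidez.png",cv2.resize(a,None,fx=5,fy=5,interpolation=cv2.INTER_CUBIC))
E
```

```text
(no output)
```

View pics/topz.png

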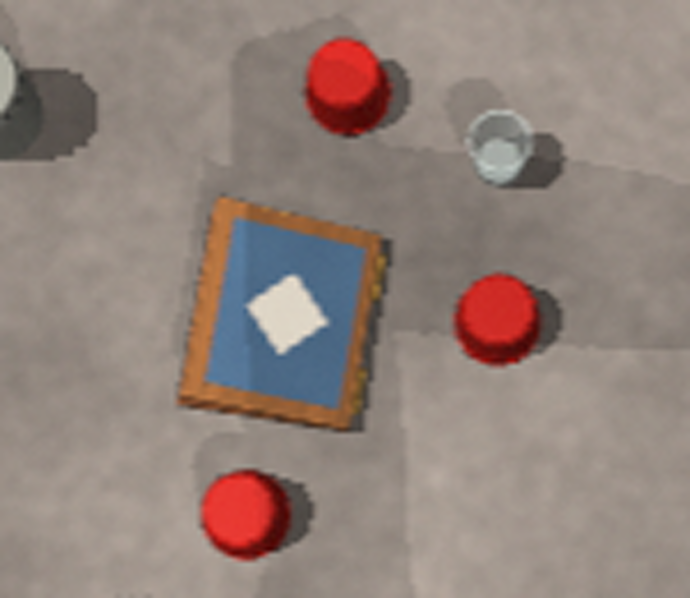

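View pics/sidez.png

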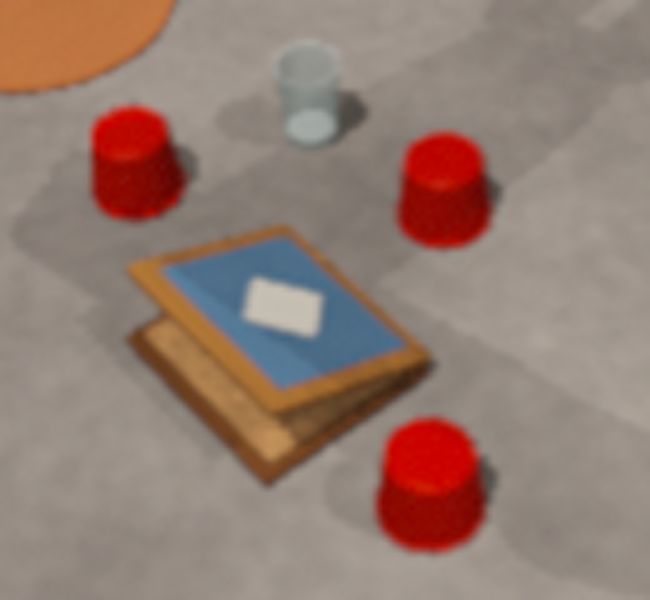

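```bash
python3 - <<'E'
from h import *
T=lambda u,v:((u+.5)/4.6-.5+160,(v+.5)/4.6-.5+105)
S=lambda u,v:((u+.5)/5-.5+170,(v+.5)/5-.5+145)
P={}
for k,s,t in(("f+",(128,268),(218,198)),("f-",(275,412),(180,403)),("h+",(290,228),(383,235)),("h-",(432,360),(352,430))):
    P[k],e=two(S(*s),T(*t)); print(k,P[k].round(4),round(e,4))
print("base",onz("side",S(135,342),.012),onz("side",S(268,478),.006))
for k in P: pass
h=P["h+"]-P["h-"];print("yaw",np.degrees(np.arctan2(h[1],h[0])),np.linalg.norm(h[:2])); f=P["f+"]-P["f-"];print(np.degrees(np.arctan2(f[1],f[0])),np.linalg.norm(f[:2]))
m=(P["f+"]+P["f-"]-P["h+"]-P["h-"])/2;print("len",np.linalg.norm(m),"ang",np.arctan2(m[2],np.hypot(*m[:2])),np.degrees(np.arctan2(m[1],m[0]))-90)
# cups: mask
for n in("side","top"):
    im=cv2.imread(f"pics/{n}0.png"); hsv=cv2.cvtColor(im,cv2.COLOR_BGR2HSV)
    mk=(((hsv[...,0]<6)|(hsv[...,0]>174))&(hsv[...,1]>200)&(hsv[...,2]>70)).astype(np.uint8)
    N,_,st,ce=cv2.connectedComponentsWithStats(mk)
    for i in range(1,N):
        if 150<st[i,4]<900: print(n,st[i],ce[i].round(1),onz(n,ce[i],.033).round(4))
print("capT",onz("top",T(498,305),.064),"capS",onz("side",S(445,160),.064))
print("glass",onz("top",T(500,162),.003),onz("side",S(310,127),.003),"rim",onz("top",T(500,138),.075),onz("side",S(308,65),.075))
print("bowl",onz("top",(356,203),.05),"green spout",onz("top",(365,134),.1),onz("top",(342,122),.05),onz("top",(394,172),.05))
E
```

```text
f+ [0.5945 0.1873 0.0742] 0.0017
f- [0.4239 0.2174 0.0813] 0.0024
h+ [0.5729 0.0518 0.0174] 0.0048
h- [0.4075 0.0807 0.0154] 0.0008
base [0.58523412 0.19986307 0.012     ] [0.43396989 0.2234003  0.006     ]
yaw -9.882722960242805 0.1678655502210737
-9.998016424571638 0.17328838076187578
len 0.15047354462116333 ang 0.4197112984189044 -7.950845170310984
side [189 167  17  21 302] [196.4 177.4] [0.6992 0.0866 0.033 ]
side [250 172  18  22 317] [258.3 182.9] [ 0.4953 -0.0397  0.033 ]
side [246 229  20  26 424] [255.6 241.8] [0.3333 0.1739 0.033 ]
top [227 114  17  20 274] [235.  123.7] [0.7012 0.0831 0.033 ]
top [260 165  17  19 258] [267.8 174.2] [ 0.497  -0.0438  0.033 ]
top [205 208  18  18 200] [214.2 216.6] [0.3347 0.1637 0.033 ]
capT [ 0.50404178 -0.04350348  0.064     ] capS [ 0.49578861 -0.04229488  0.064     ]
glass [ 0.64175652 -0.04837691  0.003     ] [ 0.64354039 -0.05128931  0.003     ] rim [ 0.64328214 -0.04696281  0.075     ] [ 0.6374057  -0.04841452  0.075     ]
bowl [ 0.37918256 -0.37491983  0.05      ] green spout [ 0.6334141  -0.40862733  0.1       ] [ 0.6965892  -0.33495973  0.05      ] [ 0.49638263 -0.52398507  0.05      ]
```

```bash
cat >> h.py <<'E'
YAW=np.radians(-9.7); O=np.array([.489,.069,0.])
ux=np.array([np.cos(YAW),np.sin(YAW),0]); uy=np.array([-np.sin(YAW),np.cos(YAW),0]); uz=np.array([0,0,1.])
def W(x,y,z): return O+ux*x+uy*y+uz*z
def L(p): q=np.array(p)-O; return np.array([q@ux,q@uy,q[2]])
def Rt(a,sgn=1):  # a = tilt deg, tool pointing -y(local)/down ; jaw axis along sgn*ux
    a=np.radians(a); X=-np.sin(a)*uy-np.cos(a)*uz; Y=sgn*ux; return np.c_[X,Y,np.cross(X,Y)]
E
python3 - <<'E'
from rig import *
from h import *
print(current_orientation().round(2) if hasattr(current_orientation(),'round') else current_orientation())
try: print("pinch",pinch_z)
except Exception as e: print(e)
for s in(1,-1):
    for nm,p,a in(("push0",W(.027,-.045,.01),0),("pushend",W(.027,-.192,.01),0),("lift0",W(0,.119,.031),45),("lift30",W(0,.119,.031),30),("pre",W(0,.19,.10),45)):
        q=ik(p,Rt(a,s)); print(s,nm,None if q is None else np.round(q,0))
E
```

```text
[[-0.    0.25 -0.97]
 [ 0.   -0.97 -0.25]
 [-1.   -0.   -0.  ]]
pinch 0.0187
1 push0 [ -7.  13. 113.  -0.  53.   3.]
1 pushend [-24.  12. 115.  -0.  53. -14.]
1 lift0 [ 31.  41.  84. -33.  88.  51.]
1 lift30 [ 26.  30.  93. -25.  77.  46.]
1 pre [ 35.  41.  75. -30.  98.  50.]
-1 push0 None
-1 pushend None
-1 lift0 [  31.   41.   84.  -33.   88. -129.]
-1 lift30 [  26.   30.   93.  -25.   77. -134.]
-1 pre [  35.   41.   75.  -30.   98. -130.]
```

```bash
python3 - <<'E'
from rig import *
from h import *
gripper_to(.040)
movep(W(.027,-.12,.24),Rt(0))
movep(W(.027,-.042,.14),Rt(0))
movel(W(.027,-.042,.010),rate=.12)
print(current_tcp_pos(),current_force(),current_t(),current_grip_width())
cv2.imwrite("pics/side1.png",cv2.resize(capture("side")[100:280,140:340],None,fx=3.5,fy=3.5))
E
```

```text
[0.50938918 0.02291811 0.01086561] [-0.25909003 -1.10093339 -0.80135279] 4.7333 0.03963833836710372
```

View pics/side1.png

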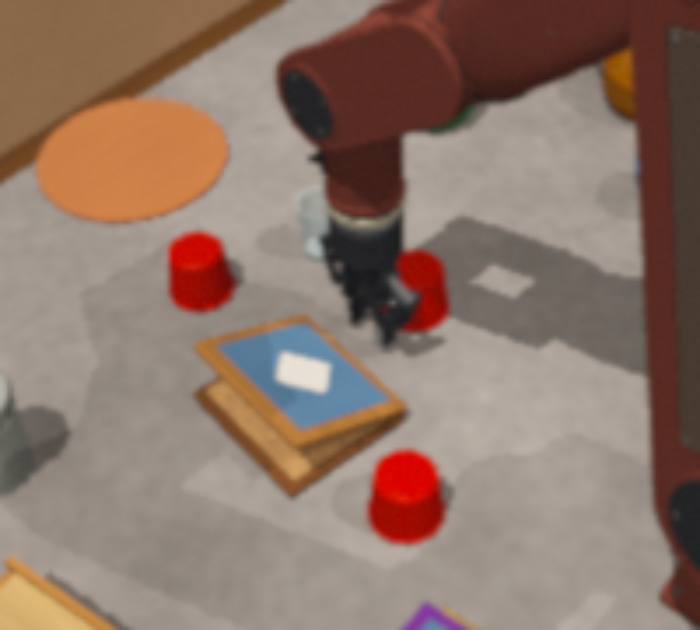

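The fingers are standing between the spine and the cup, with the cup just behind them at about (420,290) in the zoom and undisturbed. I'll push it now.

```bash
python3 - <<'E'
from rig import *
from h import *
movel(W(.027,-.110,.010),rate=.05); print(current_force())
movel(W(.027,-.192,.010),rate=.05); print(current_force())
movel(W(.027,-.172,.010),rate=.08)
movel(W(.027,-.165,.20),rate=.2)
gripper_to(0)
movep(W(0,.10,.24),Rt(0))
movep(W(0,.24,.20),Rt(45))
print(current_t(),L(current_tcp_pos()))
for n in("side","top"):
    im=capture(n); cv2.imwrite(f"pics/{n}2.png",im)
    hsv=cv2.cvtColor(im,cv2.COLOR_BGR2HSV)
    mk=(((hsv[...,0]<6)|(hsv[...,0]>174))&(hsv[...,1]>200)&(hsv[...,2]>70)).astype(np.uint8)
    N,_,st,ce=cv2.connectedComponentsWithStats(mk)
    for i in range(1,N):
        if 100<st[i,4]<900: print(n,st[i],L(onz(n,ce[i],.033)).round(3))
    z=im[100:280,140:340] ; cv2.imwrite(f"pics/{n}2z.png",cv2.resize(z,None,fx=3.5,fy=3.3,interpolation=cv2.INTER_CUBIC))
E
```

```text
[-0.50519314  0.32517556  0.45282676]
[ 0.4525936  -0.99330618 -0.76583937]
11.9333 [0.00065875 0.23906543 0.19922019]
side [246 229  20  26 415] [-0.171  0.078  0.033]
top [227 114  17  20 273] [0.207 0.05  0.033]
top [290 171  18  19 266] [ 0.022 -0.231  0.033]
top [205 208  18  18 258] [-0.168  0.071  0.033]
```

View pics/side2z.png

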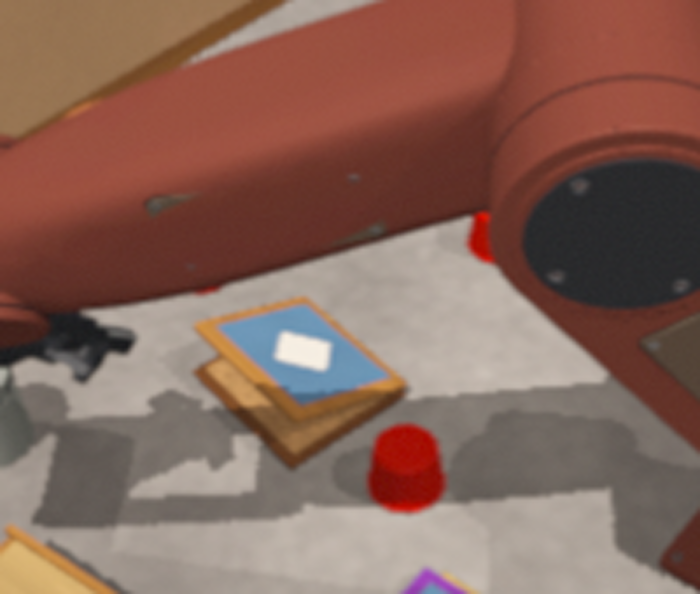

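View pics/top2z.png

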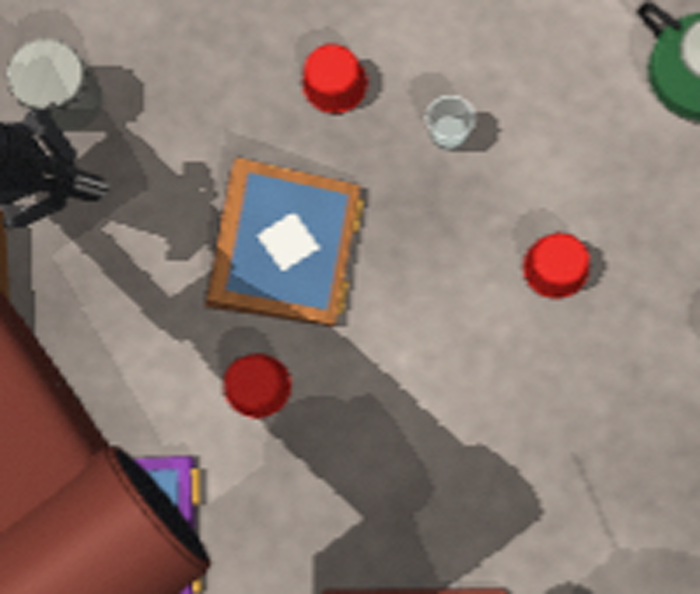

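The cup is now at local (0.022, −0.231), upright and about 40 mm clear of the landing place. The leaf and its neighbours haven't moved. Next I'll put the tilted fingers under the free edge and lift.

```bash
cat >> h.py <<'E'
LX=.012; w=.011
def pose(thd,a,s=.03,clear=0,back=0):
    t=np.radians(thd);ar=np.radians(a)
    d=np.array([-np.sin(ar),-np.cos(ar)]);m=np.array([-np.cos(ar),np.sin(ar)])
    if thd<=90: p=np.array([.15*np.cos(t),.012+.15*np.sin(t)])+s*d-(w+clear)*m-back*d
    else: p=np.array([(.15-s)*np.cos(t)+w+clear,.012+(.15-s)*np.sin(t)])
    return W(LX,*p),Rt(a)
E
python3 - <<'E'
from rig import *
from h import *
T0=23
p,R=pose(T0,35,clear=.010,back=.09); movep(p,R)
p,R=pose(T0,35,clear=.010); hit=movel(p,R,rate=.06,contact_N=6); print("hit",hit,current_force(),L(current_tcp_pos()))
if not hit:
    for th in (18,23,28,33,40):
        movel(*pose(th,max(0,35-max(0,th-T0))),rate=.05); print(th,current_force().round(1),current_wrist_torque().round(2))
print(current_t())
for n in("side","top"):
    z=capture(n); cv2.imwrite(f"pics/{n}3.png",z); cv2.imwrite(f"pics/{n}3z.png",cv2.resize(z[100:280,140:340],None,fx=3.5,fy=3.3,interpolation=cv2.INTER_CUBIC))
E
```

```text
hit False [-0.28932293  0.66950876 -0.90068515] [0.01219023 0.13844537 0.03433095]
18 [-0.3  0.3 -0.2] [ 0.26 -0.05 -0.04]
23 [-0.2  0.1 -0.4] [ 0.26 -0.02 -0.02]
28 [-0.8  0.4  0.4] [ 0.22 -0.05  0.01]
33 [-0.  -0.2  0.5] [0.22 0.02 0.02]
40 [ 0.4 -0.2 -0. ] [ 0.12 -0.04 -0.  ]
16.1333
```

View pics/side3z.png

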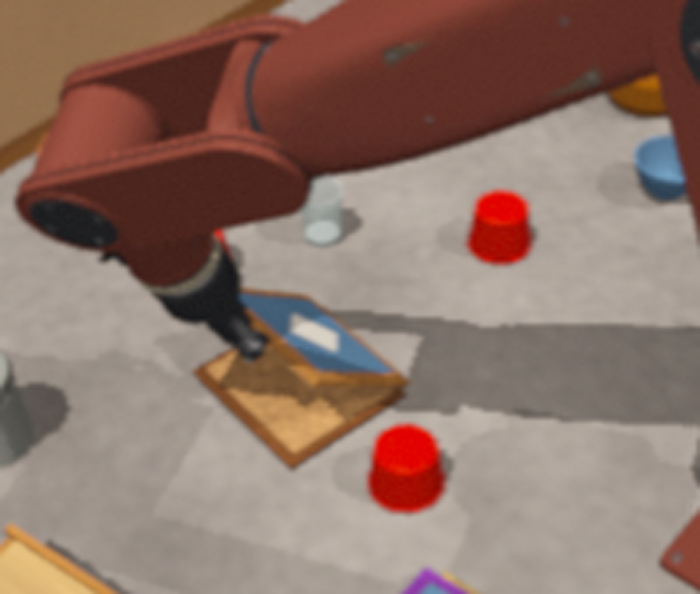

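View pics/top3z.png

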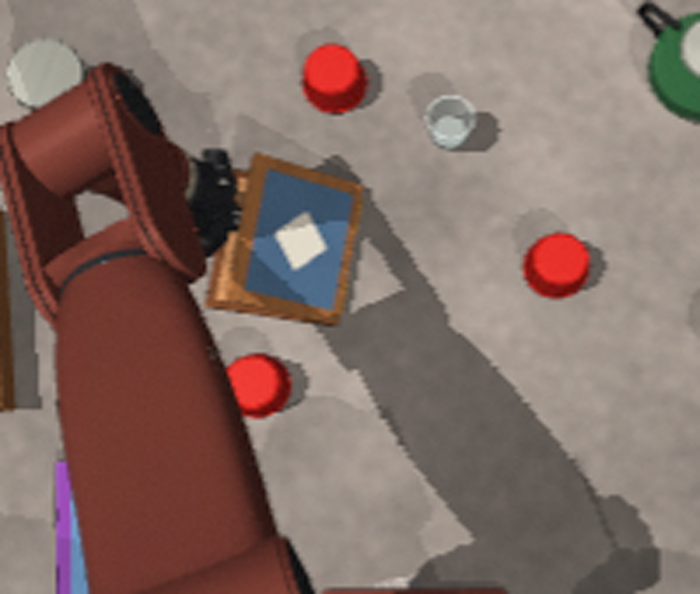

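The leaf has risen on the fingertips to around 40°. The cups, the glass and the tin haven't moved. I'll carry on over the top.

```bash
python3 - <<'E'
from rig import *
from h import *
for th in (48,58,69,80,90,100,110,120,130,140):
    movel(*pose(th,max(0,35-max(0,th-23))),rate=.06); print(th,current_force().round(1))
print(current_t())
for n in("side","top"):
    z=capture(n); cv2.imwrite(f"pics/{n}4.png",z); cv2.imwrite(f"pics/{n}4z.png",cv2.resize(z[100:280,140:340],None,fx=3.5,fy=3.3,interpolation=cv2.INTER_CUBIC))
E
```

```text
48 [-0.   0.3 -0.3]
58 [-0.4  0.4 -0.3]
69 [-0.8  0.8  0.4]
80 [0.5 0.4 1.1]
90 [ 0.7 -0.5 -0.7]
100 [1.2 0.8 0.4]
110 [0.2 1.  0.6]
120 [-0.4  0.2 -0.2]
130 [ 0.8 -0.1 -0.4]
140 [-1.  -0.  -0.3]
21.575
```

View pics/side4z.png

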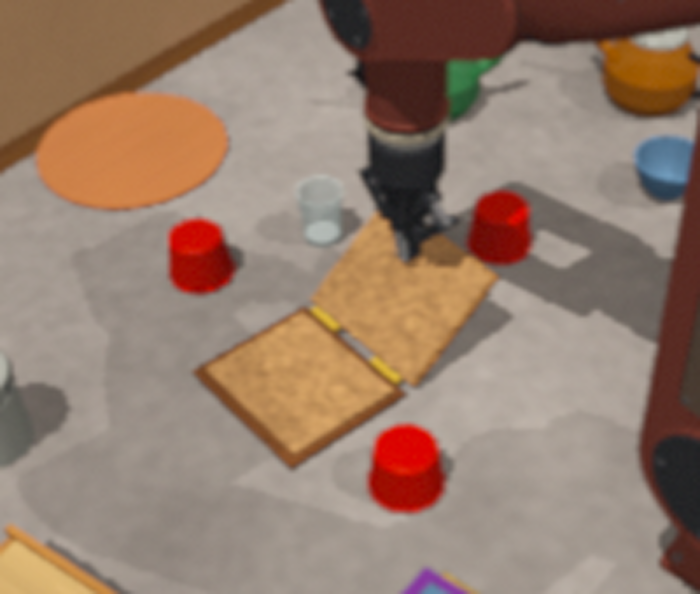

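View pics/top4z.png

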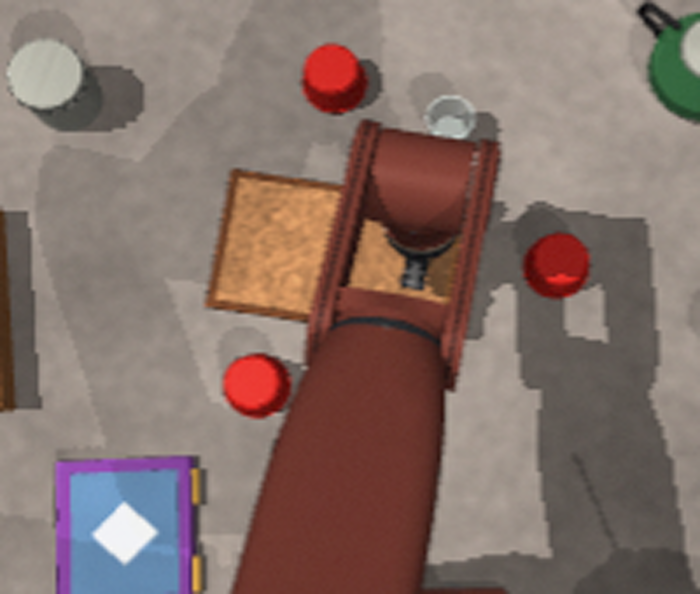

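The leaf is past vertical at roughly 140°, cork face up, and the landing place and cup are clear. I'll finish gently and stop on contact force.

```bash
python3 - <<'E'
from rig import *
from h import *
for th in (148,156,164,170,175):
    movel(*pose(th,0),rate=.04); print(th,current_force().round(1),current_tcp_pos()[2].round(4))
p=L(current_tcp_pos())
hit=movel(W(LX,p[1]-.003,.004),rate=.012,contact_N=8)
print(hit,current_force().round(1),L(current_tcp_pos()).round(4)); hold(.3); print(current_force().round(1),L(current_tcp_pos()).round(4))
movel(W(LX,p[1],.08),rate=.1); print(current_t())
movep(W(LX,0.05,.25),Rt(0))
movep(W(-.05,.30,.25),Rt(0))
for n in("side","top"):
    z=capture(n); cv2.imwrite(f"pics/{n}5.png",z); cv2.imwrite(f"pics/{n}5z.png",cv2.resize(z[100:280,140:340],None,fx=3.5,fy=3.3,interpolation=cv2.INTER_CUBIC))
print(current_t())
E
```

```text
148 [-0.6 -1.2 -0.3] 0.0753
156 [-0.4  0.4  1.1] 0.0605
164 [ 0.2 -0.6 -0.2] 0.0447
170 [-0.1  1.   0.5] 0.0324
175 [-0.   0.1  1. ] 0.022
True [-0.8  0.6  5.8] [ 0.0121 -0.1102  0.012 ]
[-1.  -0.2  6.1] [ 0.0121 -0.1102  0.012 ]
26.325
28.3583
```

View pics/side5z.png

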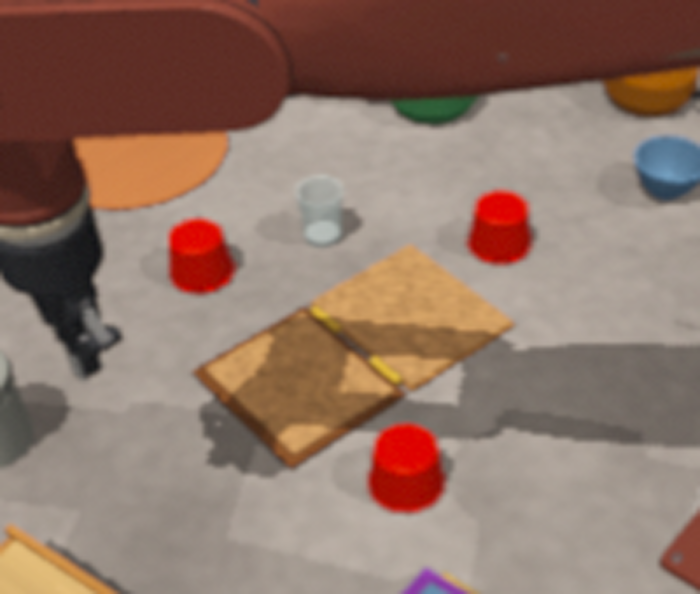

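View pics/top5z.png

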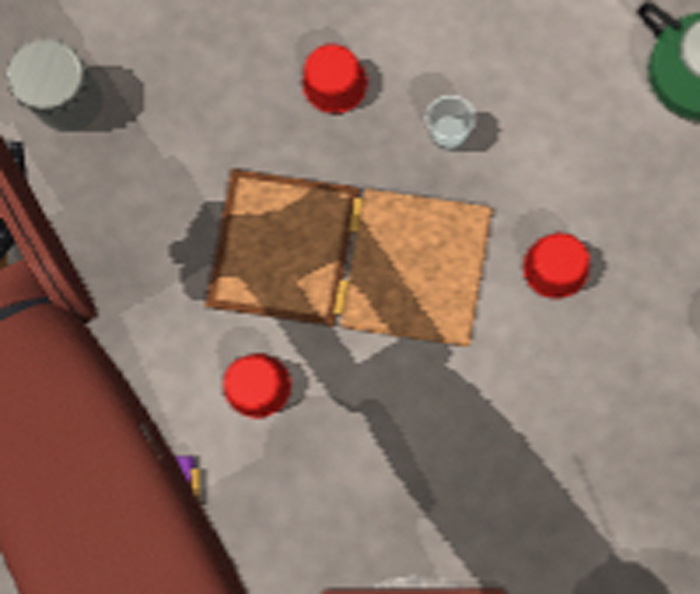

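The leaf looks flat with its cork face up. In the top zoom its free edge runs (492,207)–(470,345), with the cup at (557,265) clear of it. I'll check the corner heights across the two views.

```bash
python3 - <<'E'
from h import *
z=lambda u,v:((u+.5)/3.5-.5+140,(v+.5)/3.3-.5+100)
for s,t in(((408,246),(492,207)),((513,325),(470,345)),((203,372),(233,170)),((293,458),(208,305))):
    p,e=two(z(*s),z(*t)); print(L(p).round(4),round(e,4))
E
python3 - <<'E'
from rig import *
print(current_t(),current_force().round(1)); job_done()
E
```

```text
[ 0.087  -0.1504  0.0044] 0.001
[-0.0817 -0.1516  0.0023] 0.0002
[0.0808 0.1425 0.0078] 0.0111
[-0.0827  0.1433  0.0193] 0.0007
28.3583 [0.3 0.2 0.1]
the job is handed in; nothing more can be done
```

The cup is clear, the leaf lies flat with its cork face up, and I handed the job in at 28.4 s of the 59 s allowed.

- **Cup:** I pushed the red cup farthest to the right with two low fingertips, about 120 mm straight away from the spine. It stands upright with its rim about 40 mm beyond where the leaf's free edge landed.
- **Leaf:** I lifted it by the free edge with shut, tilted fingertips, swung it over the spine, and lowered it slowly. The final press stopped on contact at about 6 N with the fingertips 12 mm above the stone, which is the height for lying flat.

**Last checks:**
- **Flatness:** Both pictures show the leaf flat, with its free edge about 150 mm from the spine. The two-view heights of its corners read 2–4 mm instead of 12 mm. The base corners, which should be 12 mm or less, read 8 and 19 mm, so I put the low leaf reading down to measurement error of about that size. I relied on the press contact for flatness.
- **Neighbours:** The glass, the other two red cups, the tin and the sugar bowl look unmoved. The arm hid part of the purple look-alike and the teapots in the last pictures I viewed, so I did not fully re-check those. Nothing came near them.
- **Forces:** The readings I took stayed at about 2 N or less, apart from the final press.

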